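# Set the fume inlet's shutter to half open and start its fan

### The job

Get the bench fume inlet ready for soldering: push its sprung shutter right open by the ledge and let it go, so that it springs back against the stop pin and stays half open. Then press the fan button on the small control pod and leave it. Only push and press with the fingers: pick nothing up, and leave the things lying around where they are.

Things in the scene. Friction and masses are not known exactly. Their poses are not given: they have to be found in the camera images.
- inlet: White fume inlet fixed to the bench: low box 260 mm (x) x 170 mm (y), deck 60 mm above the bench, a pipe and a block (65 mm high) behind it to x = +275 mm. Origin: centre of its underside; +x is the way the shutter opens. In the deck a grilled opening 65 x 70 mm, x -95 to -30 mm, under the shutter. Guide rails at y = +-78 mm and an end-stop bar at x = +60 mm reach 69 mm above the bench.
- shutter (a joint): Shutter travel, m: 0 closed, 0.032 half open on the stop pin, 0.064 right open (end). Bare steel plate 80 (x) x 140 (y) x 5 mm on the deck, top 66 mm above the bench; opens along the inlet's +x. A damped spring closes it: 4 N at 0, 8 N at 0.064, plus 3 N per 0.1 m/s of pushing. Let go beyond 0.033 it comes back to the pin within a second; before that it closes.
- shutter_push (a point): Centre of the upright face of the shutter's grey ledge, which looks to the inlet's -x and is pushed to +x; moves with the shutter. Face 70 mm wide (y), from 66 to 90 mm above the bench; this point at 77.5 mm. Closed: x = -90 mm, y = 0 in the inlet's frame. The plate sticks out 10 mm before the face; behind it the ledge slopes down, offering no grip.
- stop_pin (a joint): Rise of the sprung stop pin, m: 0 = held down flush under the shutter, 0.010 = popped up. Steel peg 10 mm in diameter in the deck at x = -73, y = +52 mm in the inlet's frame. It pops up by itself once the plate has passed, and the plate's edge comes back against it. Pressed down it would let the shutter close again: keep off it.
- stop_pin_top (a point): Centre of the top of the stop pin; 60 mm above the bench when down, 70 mm when up.
- fan_pod: Small grey control pod, fixed to the bench, 100 mm (x) x 70 mm (y) x 32 mm high, origin at the centre of its underside; beside the inlet, on its left or its right. The button stands at x = -18 mm, y = 0 on its top.
- fan_button (a joint): Travel of the fan button, m: 0 = up, 0.006 = fully down; sprung, it comes back up. Counts as pressed beyond 0.004. Fully down takes 5 N.
- fan_button_top (a point): Centre of the top of the round white fan button (30 mm in diameter, in a black collar 46 mm in diameter and 12 mm high on the pod); 54 mm above the bench when up. It is pressed straight down.
- spool: Loose: black solder spool with dull metal winding, standing, 60 mm in diameter, 50 mm high, origin at the centre of its underside. Leave alone; it stands on the other side of the inlet from the pod.
- meter: Loose: white handheld meter lying on its back, 160 x 80 x 34 mm, origin at the centre of its underside. Leave alone.
- driver: Loose: screwdriver 170 mm long, lying along its x axis. Leave alone.
- tin: Loose: small dark round tin, 68 mm across, 40 mm high, origin at the centre of its underside, standing in front of the inlet (towards the robot). Leave alone.
Mind the look-alikes: they are no part of the job. Leave any yellow look-alike of the fan_pod alone.

How it is judged:
By the outcome, as a careful person would: the job done as asked, in the order asked, and still so for the second after the job is handed in, with the robot touching nothing.
It also fails if it takes over 42 s, if anything falls off the work surface, if the arm or the gripper's body presses on something with over 40 N, if the wrist force passes 120 N, or if a joint passes its speed limit or range.

### The arm

A 6-joint arm with a two-finger parallel gripper is mounted at the origin on the work surface. World frame = base frame: x ahead of the robot, y to its left, z up, the work surface at z = 0. Lengths are in m, angles in rad, forces in N, time in s.
With the tool pointing down it reaches from about 0.275 to 0.725 m from the base axis. Payload 5.6 kg.
Tool frame: the origin (TCP) lies between the finger pads; the fingertips stand 22 mm ahead of it and the grasp point (between the pads) lies 3 mm ahead of it (manip.tip_reach is the distance from the TCP to the fingertips, in m); z points along the fingers, x is the direction in which the jaws open and shut, and the axes are right-handed (so a half turn about z gives the same grasp; the last joint's range is limited). The gripper opens to 85 mm and grips with 20 to 120 N. Pads are 22 mm wide; open, the fingers measure 114 mm over their backs; the gripper's body (76 mm by 85 mm) begins 54 mm behind the grasp point. The pads swing forward as they close: fully open they stand 13 mm farther back than shut.
Start: joints at [1.621, 0.255, 0.108, 0, -1.424, -0.285], TCP at [0.128, 0.535, 0.253] pointing down, gripper open.
Joint ranges: [-2.95, 2.95], [-1.21, 1.97], [-1.09, 1.5], [-2.87, 1.71], [-2.94, -0.07], [-3.05, 3.05]. Speed limits (rad/s): [2.57, 2.57, 3.14, 3.14, 3.14, 3.14].

### API

Orientations are given as a 3x3 rotation matrix whose columns are the frame's x, y, z axes.
In Python, from workcell import manip gives the robot as it stands. The module is installed in compiled form; this text tells all that it offers.
- The arm moves only by the tool send_rows, never from a script. Its argument "commands" is a list that holds one entry, the list of rows, each a list of 7 numbers: the shift along the tool's x, y, z in cm, then the turn, a rotation vector about the tool's x, y, z in rad, then the finger opening in cm, from 0 to 8.54. In form: [[[tx, ty, tz, ax, ay, az, fingers], ...]]. A call has 1 to 10 rows; each row is the pose to reach, as a shift and turn from the pose commanded when the call began, along the tool's axes at that moment; what a row does not reach only later rows make up. A row lasts 1/12 s, in which the tool goes at most 41.7 mm and 7.16 degrees, less where a joint would pass 70% of its speed; a pose out of reach is approached as far as the arm can. A call with a gripper value outside its range is refused whole. The fingers move at their own pace and stop on an object; "newtons" is the grip in N (left out, the last holds). Time passes only in rows, so rows that repeat a pose let the fingers close. It gives the time, the measured TCP pose, the force and the opening at its end, in the units of the state.
- manip.get_obs(): the state, without advancing time (a new reading comes with each control period).
- manip.get_image(name): name is "scene" or "side" or "wrist"; returns (picture, depth): 384x512x3 uint8, red, green, blue; 384x512 float32, m along the optical axis (not along the pixel's ray), 0 where there is no reading.
- manip.camera_model(name): a dict with "K" (3x3 intrinsics, pixels), "D" ([k1, k2, p1, p2, k3] as OpenCV has them; the pictures are not rectified), "position" and "orientation" of the camera in the world. Camera axes: x right, y down, z forward; pixel columns grow to the right and rows downward; lengths in m; the calibration is good to about 2 mm. A picture is of the moment at which its call begins: read the wrist's pose just before it. camera_model takes no time and is no camera call; for the wrist camera it gives the pose at the moment of the call.
- manip.job_done(): hands the job in, once; it reports no verdict.
The state is a dict: "t": time; "qpos": joint angles; "dq": joint speeds; "joint_efforts": joint torques, N m; "tool_pos": TCP position; "tcp_rot": TCP orientation; "force": force on the tool from outside, world axes, zero at the start; "moment": the same for the moment, N m; "finger_gap": finger opening in m.
Only numpy, scipy, OpenCV 4.12 (cv2) and the standard library are available. Lean on these libraries where they do the work, as an engineer would, in place of code of your own. Each camera call takes 0.05 s, during which the arm holds its last target. There are 200 camera calls.

## Working session

There is one attempt and no reset: what is moved stays moved. The work goes in short steps, Python scripts to look and compute and a tool call to move; the robot and the scene stay as the last step left them, time stands still between calls to the robot, and variables do not carry over. Pictures are saved under pics/ and viewed, about 8 in all and at most 12, crops included, and the job is handed in when it is done.

Besides the shell and the picture viewer there is one more tool, called after "Emit:" by a JSON object that holds its "method" and its "body", one argument or row to a line. send_rows: Moves the arm, as the interface text tells. Its arguments: {"type":"object","properties":{"commands":{"type":"array","items":{"type":"array","items":{"type":"array","items":{"type":"number"}}}},"newtons":{"type":"number"}},"required":["commands"]}

```bash
mkdir -p pics
cat > h.py <<'E'
import numpy as np, cv2
from workcell import manip
def cloud(cam, depth):
    m=manip.camera_model(cam) if isinstance(cam,str) else cam
    K=np.array(m["K"],float);D=np.array(m["D"],float)
    v,u=np.mgrid[0:384,0:512]
    p=cv2.undistortPoints(np.stack([u,v],-1).reshape(-1,1,2).astype(float),K,D).reshape(384,512,2)
    P=np.dstack([p*depth[...,None],depth])
    W=P@np.array(m["orientation"]).T+np.array(m["position"])
    W[depth<=0]=np.nan
    return W
def ray(m,uv,z):
    p=cv2.undistortPoints(np.array(uv,float).reshape(-1,1,2),np.array(m["K"],float),np.array(m["D"],float)).reshape(-1,2)
    d=np.c_[p,np.ones(len(p))]@np.array(m["orientation"]).T; o=np.array(m["position"])
    return o+d*((z-o[2])/d[:,2])[:,None]
E
python3 - <<'E'
from h import *
for c in ("scene","side"):
    im,d=manip.get_image(c); np.savez(c+".npz",im=im,d=d)
    m=manip.camera_model(c); print(c,np.round(m["position"],3),np.round(m["orientation"],2).tolist())
    cv2.imwrite(f"pics/{c}.png",cv2.resize(im[...,::-1],(800,600),interpolation=cv2.INTER_CUBIC))
o=manip.get_obs();print(o["t"],o["tool_pos"],o["tcp_rot"],o["force"],manip.tip_reach)
E
```

```text
scene [0.834 0.458 0.623] [[-0.85, 0.39, -0.36], [0.53, 0.61, -0.58], [-0.0, -0.69, -0.73]]
side [ 0.343 -0.511  0.448] [[0.94, -0.17, 0.29], [-0.33, -0.52, 0.78], [0.02, -0.83, -0.55]]
0.1 [0.12780693 0.53452079 0.25249843] [[-2.32708578e-01 -9.72546467e-01 -2.94705033e-04]
 [-9.72545066e-01  2.32708743e-01 -1.65362642e-03]
 [ 1.67680898e-03 -9.81991275e-05 -9.99998589e-01]] [-0.04241494 -0.96249724 -0.40552634] 0.022
```

View pics/scene.png

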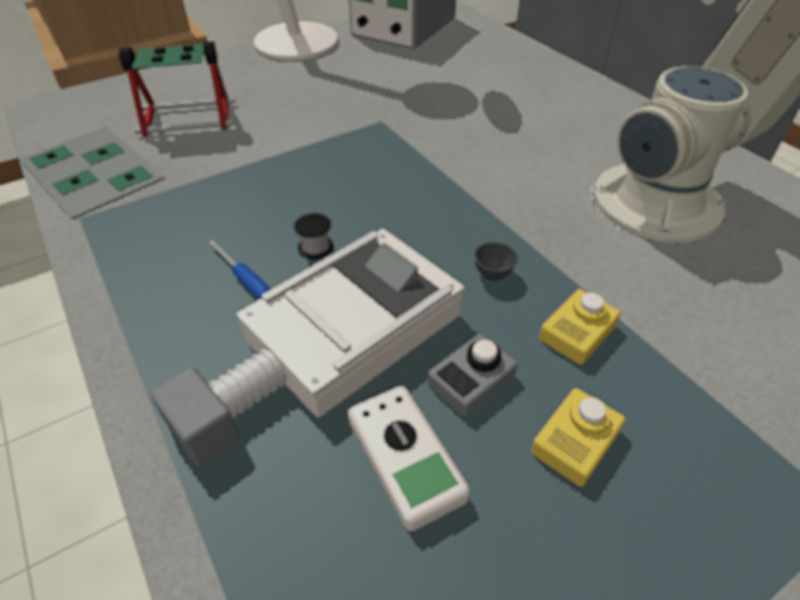

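View pics/side.png

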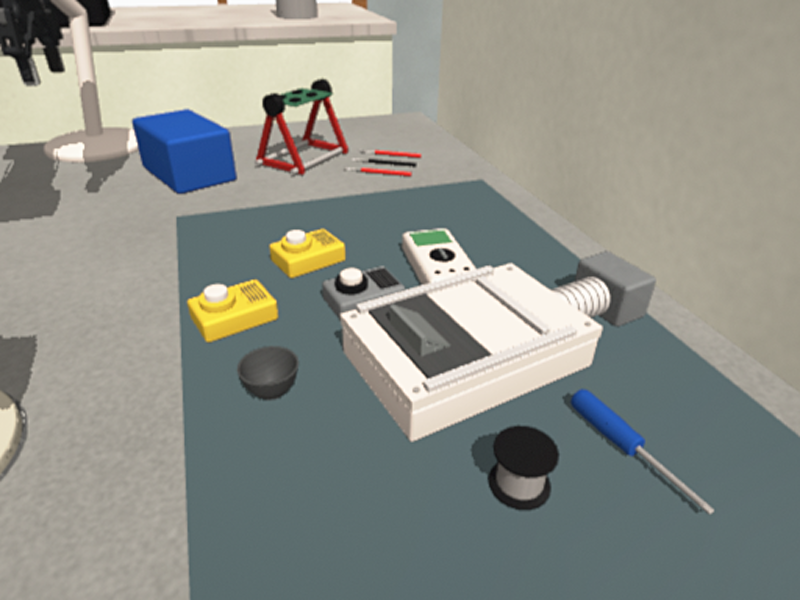

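Scene view (800x600): inlet is centred at (350,320), with its dark shutter and grey ledge at (390,268). The grey pod is at (472,372), its white button in a black collar at (485,350). Possible mix-ups are the yellow pods at (580,325) and (580,435), and the white meter at (408,455). The tin is at (496,262), the spool at (314,235). I choose the grey pod.

Run:
```python
from h import *
A=[]
for c in ("scene","side"):
    f=np.load(c+".npz");im,d=f["im"],f["d"];W=cloud(c,d)
    hsv=cv2.cvtColor(im,cv2.COLOR_RGB2HSV);S,V=hsv[...,1].astype(int),hsv[...,2].astype(int)
    x,y,z=W[...,0],W[...,1],W[...,2]
    def blobs(name,m,minA):
        m=cv2.morphologyEx(m.astype(np.uint8),cv2.MORPH_OPEN,np.ones((2,2)))
        n,l,st,ce=cv2.connectedComponentsWithStats(m)
        for i in range(1,n):
            if st[i,4]<minA: continue
            P=W[l==i]; r=cv2.minAreaRect(P[:,:2].astype(np.float32)*1000)
            print(c,name,"px",np.round(ce[i]*1.5625),"n",st[i,4],"med",np.round(np.nanmedian(P,0),4),"rect",np.round(r[0],1),np.round(r[1],1),round(r[2],1))
    ws=(np.hypot(x,y)<0.9)&(x>0)
    blobs("deck all",ws&(z>.052)&(z<.075),400)
    blobs("ledge",ws&(z>.073)&(z<.095)&(V<150),25)
    blobs("white btn",ws&(z>.045)&(z<.060)&(S<50)&(V>150),25)
    blobs("dark lo",ws&(z>.028)&(z<.055)&(V<110),40)
    b=(z<.01)&(z>-.01)&ws; print("bench z",np.nanmedian(z[b]))
```

```text
scene deck all px [316. 330.] n 9245 med [0.6574 0.0032 0.0621] rect [654.  -15.2] [434.3 146.7] 17.0
scene ledge px [392.  13.] n 188 med [ 0.0451 -0.8235  0.08  ] rect [  45.6 -828.8] [ 25.2 138. ] 34.9
scene ledge px [217.  88.] n 33 med [ 0.5566 -0.6743  0.0805] rect [ 545.1 -702.4] [76.   8.9] 67.3
scene ledge px [682. 186.] n 218 med [0.0374 0.0556 0.0793] rect [nan nan] [nan  0.] nan
scene ledge px [395. 265.] n 435 med [ 0.5305 -0.0331  0.0814] rect [532. -37.] [40.5 69.3] 25.0
scene white btn px [593. 302.] n 120 med [0.3252 0.1492 0.0559] rect [320.9 149. ] [27.9 23.1] 40.4
scene white btn px [486. 351.] n 146 med [0.5011 0.1363 0.0548] rect [498.8 135.6] [25.2 31.8] 68.3
scene white btn px [246. 375.] n 609 med [0.7733 0.0096 0.054 ] rect [772.1   7.1] [84.2 32. ] 9.6
scene white btn px [593. 410.] n 183 med [0.4503 0.273  0.0557] rect [447.5 271.9] [25.3 28.4] 32.7
scene dark lo px [313. 228.] n 377 med [ 0.575  -0.2067  0.0507] rect [ 550.8 -220.5] [104.   42.6] 33.0
scene dark lo px [496. 258.] n 271 med [ 0.3589 -0.0113  0.0341] rect [356.9 -17.8] [95.  61.5] 41.2
scen
[... 1719 characters left out ...]
 [443. 256.] n 86 med [0.6494 0.1585 0.0378] rect [652.5 162.4] [26.9 35.9] 74.8
side dark lo px [384. 279.] n 172 med [0.5487 0.1301 0.033 ] rect [549.5 132.3] [32.  49.4] 9.5
side dark lo px [583. 275.] n 59 med [0.8108 0.0349 0.0497] rect [803.8  24.1] [47.  19.2] 51.5
side dark lo px [352. 288.] n 163 med [0.4964 0.1128 0.0389] rect [504.8 120. ] [50.9 32.6] 4.7
side dark lo px [617. 298.] n 105 med [ 0.8229 -0.0252  0.0428] rect [822.7 -21.8] [ 5.3 26.7] 20.0
side dark lo px [269. 367.] n 501 med [0.368  0.0015 0.0332] rect [384.1  -4.2] [100.   46.4] 42.4
side dark lo px [527. 453.] n 1142 med [ 0.572  -0.221   0.0499] rect [ 597.  -208.8] [96.1 48.1] 32.4
bench z 0.0005687904928188547
```

```bash
python3 - <<'E'
from h import *
# button top and inlet geometry by ray casting
out={}
for c in ("scene","side"):
    f=np.load(c+".npz");im,d=f["im"],f["d"];W=cloud(c,d);m=manip.camera_model(c)
    hsv=cv2.cvtColor(im,cv2.COLOR_RGB2HSV);S,V=hsv[...,1].astype(int),hsv[...,2].astype(int)
    z=W[...,2]
    uv={"scene":(486,351),"side":(352,277)}[c]; u,v=[int(t/1.5625) for t in uv]
    M=np.zeros(V.shape,np.uint8); M[v-12:v+13,u-12:u+13]=((V>140)&(S<60))[v-12:v+13,u-12:u+13]
    n,l,st,ce=cv2.connectedComponentsWithStats(M);i=l[v,u];vv,uu=np.nonzero(l==i)
    P=ray(m,np.c_[uu,vv],.054);r=cv2.minAreaRect(P[:,:2].astype(np.float32)*1000);print(c,"btn",np.round(P.mean(0),4),np.round(r[0],1),np.round(r[1],1))
    # shutter dark plate top
    t=(z>.055)&(z<.1)&(V<140)&(np.hypot(W[...,0]-.54,W[...,1]+.03)<.15)
    t=cv2.morphologyEx(t.astype(np.uint8),cv2.MORPH_OPEN,np.ones((3,3)))
    n,l,st,ce=cv2.connectedComponentsWithStats(t);i=1+st[1:,4].argmax();vv,uu=np.nonzero(l==i)
    P=ray(m,np.c_[uu,vv],.066);r=cv2.minAreaRect(P[:,:2].astype(np.float32)*1000);print("plate",np.round(r[0],1),np.round(r[1],1),round(r[2],1))
    im2=cv2.resize(im[...,::-1][120:280] if c=="scene" else im[...,::-1][150:290],None,fx=1,fy=1)
    u0={"scene":(150,140),"side":(205,165)}[c]
    cv2.imwrite(f"pics/crop_{c}.png",cv2.resize(im[u0[1]:u0[1]+125,u0[0]:u0[0]+190,::-1],None,fx=4,fy=4,interpolation=cv2.INTER_CUBIC))
E
python3 -c "
import cv2,numpy as np
a=cv2.imread('pics/crop_scene.png');b=cv2.imread('pics/crop_side.png')
cv2.imwrite('pics/both.png',cv2.resize(np.vstack([a,b]),(456,600)))"
```

```text
scene btn [0.5007 0.1326 0.054 ] [500.2 132.5] [31.4 27.8]
plate [544.  -40.1] [ 87.8 142.8] 10.4
side btn [0.4987 0.1211 0.054 ] [497.7 121.4] [45.  29.6]
plate [542.5 -40.9] [ 80.8 137. ] 10.2
```

View pics/crop_scene.png

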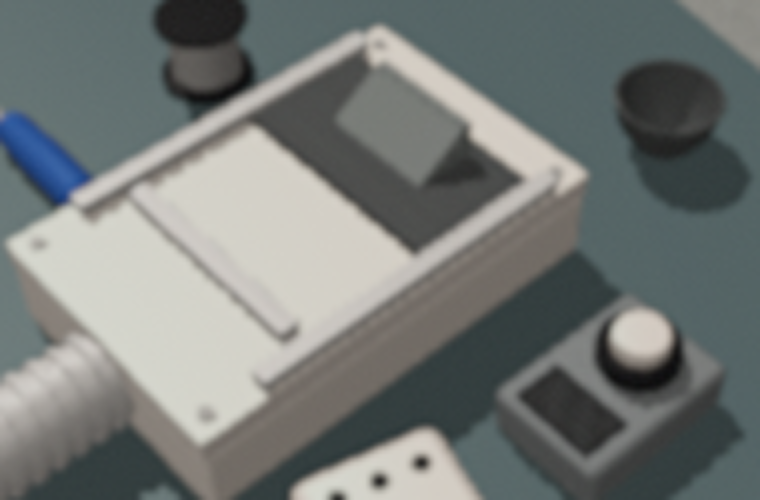

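Emit:
{"method": "send_rows", "body": {
  "commands": [
    [[47.5,-44.5,0,0,0,-0.415,0],[47.5,-44.5,0,0,0,-0.415,0],[47.5,-44.5,0,0,0,-0.415,0],[47.5,-44.5,0,0,0,-0.415,0],[47.5,-44.5,0,0,0,-0.415,0],[47.5,-44.5,0,0,0,-0.415,0],[47.5,-44.5,0,0,0,-0.415,0],[47.5,-44.5,0,0,0,-0.415,0],[47.5,-44.5,0,0,0,-0.415,0],[47.5,-44.5,0,0,0,-0.415,0]]
  ]
}}

```text
t: 0.93
tool_pos: [0.3344, 0.1708, 0.2533]
tcp_rot: [[0.18, -0.984, 0.0], [-0.984, -0.18, 0.0], [-0.0, -0.0, -1.0]]
force: [1.4, 0.9, -0.3]
finger_gap: -0.0001
```

Emit:
{"method": "send_rows", "body": {
  "commands": [
    [[21.8,-7.8,0,0,0,0,0],[21.8,-7.8,0,0,0,0,0],[21.8,-7.8,0,0,0,0,0],[21.8,-7.8,0,0,0,0,0],[21.8,-7.8,0,0,0,0,0],[21.8,-7.8,0,0,0,0,0],[21.8,-7.8,0,0,0,0,0],[21.8,-7.8,0,0,0,0,0]]
  ]
}}

```text
t: 1.6
tool_pos: [0.45, -0.0287, 0.2525]
tcp_rot: [[0.176, -0.984, -0.002], [-0.984, -0.176, -0.0], [-0.0, 0.002, -1.0]]
force: [-0.7, 0.6, -0.5]
finger_gap: 0.0002
```

Run:
```python
from h import *
m=manip.camera_model("wrist");im,d=manip.get_image("wrist");np.savez("w1.npz",im=im,d=d,**{k:np.array(m[k]) for k in("K","D","position","orientation")})
o=manip.get_obs();print(o["t"],o["tool_pos"],o["qpos"],o["force"],np.round(m["position"],3),np.round(m["orientation"],2).tolist())
cv2.imwrite("pics/w1.png",cv2.resize(im[...,::-1],(800,600),interpolation=cv2.INTER_CUBIC))
```

```text
1.65 [ 0.44975062 -0.02787329  0.25274787] [ 2.87520484e-01  5.78777846e-02 -1.30663163e-01 -3.97117413e-04
 -1.38349566e+00  1.46204096e+00] [-0.1661363   0.11455912 -0.76430932] [ 0.521 -0.016  0.373] [[0.18, -0.94, -0.28], [-0.98, -0.17, -0.05], [-0.0, 0.28, -0.96]]
```

View pics/w1.png

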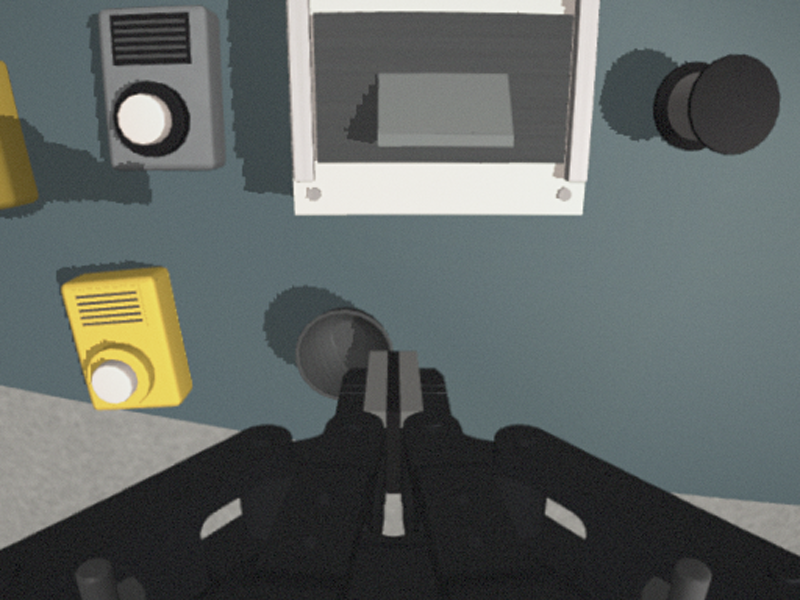

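Run:
```python
from h import *
m=np.load("w1.npz");s=1.5625
R=lambda uv,z:ray(m,[(a/s-.18,b/s-.18) for a,b in uv],z)
c=R([(294,214),(583,214)],.060);p=R([(316,162),(566,162)],.066);l=R([(377,146.5),(514,146.5)],.066);t=R([(379,134),(512,134)],.090);b=R([(145,119.5)],.054)
for n,q in zip("corner plate ledgebase ledgetop".split(),(c,p,l,t)):
    e=q[1]-q[0];print(n,np.round(q.mean(0),4),"len",round(np.linalg.norm(e),4),"yaw",np.degrees(np.arctan2(e[0],-e[1])).round(2))
print(b)
a=np.radians(10);X=np.array([np.cos(a),np.sin(a),0]);Y=np.array([-X[1],X[0],0])
for q,x in((c,-.13),(p,-.10),(l,-.09),(t,-.09)):print("origin est",np.round(q.mean(0)-x*X,4))
# button mask
im=m["im"];hsv=cv2.cvtColor(im,cv2.COLOR_RGB2HSV);M=((hsv[...,2]>170)&(hsv[...,1]<50)).astype(np.uint8)
n,lb,st,ce=cv2.connectedComponentsWithStats(M);i=lb[int(119/s),int(145/s)];vv,uu=np.nonzero(lb==i);P=ray(m,np.c_[uu,vv],.054);print("btn mask",P.mean(0),np.ptp(P,axis=0))
```

```text
corner [ 0.477  -0.0512  0.06  ] len 0.1711 yaw 10.26
plate [ 0.5071 -0.0459  0.066 ] len 0.1415 yaw 10.36
ledgebase [ 0.5156 -0.0465  0.066 ] len 0.0768 yaw 10.41
ledgetop [ 0.5222 -0.0428  0.09  ] len 0.0684 yaw 10.43
[[0.50133094 0.12840392 0.054     ]]
origin est [ 0.6051 -0.0286  0.06  ]
origin est [ 0.6056 -0.0286  0.066 ]
origin est [ 0.6043 -0.0309  0.066 ]
origin est [ 0.6108 -0.0272  0.09  ]
btn mask [0.50170672 0.12954311 0.054     ] [2.81327157e-02 3.08709835e-02 1.11022302e-16]
```

Emit:
{"method": "send_rows", "body": {
  "commands": [
    [[2.8,-3.8,8,0,0,0,0],[2.8,-3.8,13,0,0,0,0],[2.8,-3.8,15.9,0,0,0,0],[2.8,-3.8,15.9,0,0,0,0],[2.8,-3.8,15.9,0,0,0,0],[2.8,-3.8,15.9,0,0,0,0],[2.8,-3.8,15.9,0,0,0,0]]
  ]
}}

```text
t: 2.23
tool_pos: [0.4935, -0.0475, 0.0964]
tcp_rot: [[0.181, -0.983, 0.003], [-0.983, -0.181, -0.0], [0.001, -0.003, -1.0]]
force: [0.5, 0.4, 1.2]
finger_gap: -0.0
```

Run:
```python
from h import *
im,d=manip.get_image("side");o=manip.get_obs();print(o["t"],o["tool_pos"],o["force"])
cv2.imwrite("pics/s2.png",cv2.resize(im[150:290,180:400,::-1],None,fx=3.6,fy=3.6,interpolation=cv2.INTER_CUBIC))
```

```text
2.2833 [ 0.49401006 -0.04751027  0.09712141] [ 0.46357093  0.13919306 -0.15902889]
```

View pics/s2.png

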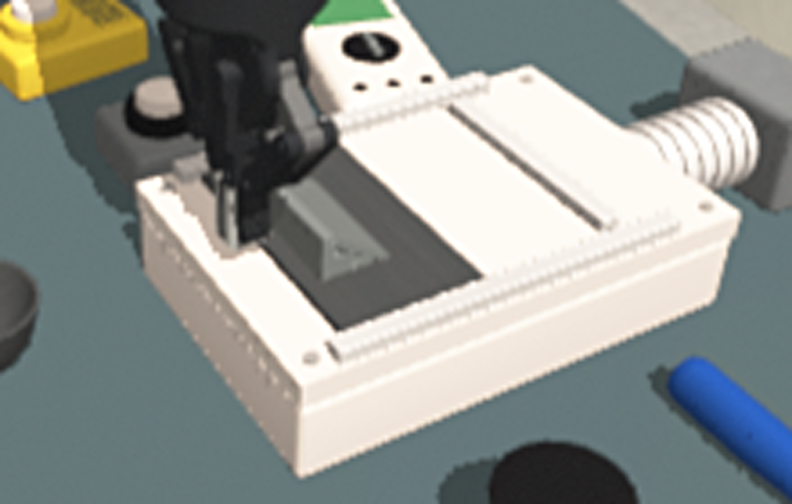

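Emit:
{"method": "send_rows", "body": {
  "commands": [
    [[0.1,-0.7,0.2,0,0,0,0],[0.1,-1.4,0.2,0,0,0,0],[0.1,-2.1,0.2,0,0,0,0],[0.1,-2.8,0.2,0,0,0,0],[0.1,-3.5,0.2,0,0,0,0],[0.1,-4.2,0.2,0,0,0,0],[0.1,-4.8,0.2,0,0,0,0],[0.1,-5.4,0.2,0,0,0,0],[0.1,-6.0,0.2,0,0,0,0],[0.1,-6.6,0.2,0,0,0,0]]
  ]
}}

```text
t: 3.12
tool_pos: [0.5559, -0.038, 0.0929]
tcp_rot: [[0.179, -0.984, -0.005], [-0.984, -0.179, -0.001], [0.0, 0.005, -1.0]]
force: [-9.5, -1.5, 6.6]
finger_gap: -0.0001
```

Emit:
{"method": "send_rows", "body": {
  "commands": [
    [[0,-0.4,-0.2,0,0,0,0],[0,-0.8,-0.2,0,0,0,0],[0,-1.1,-0.2,0,0,0,0],[0,-1.3,-0.2,0,0,0,0],[0,-1.3,-0.2,0,0,0,0]]
  ]
}}

```text
t: 3.53
tool_pos: [0.5678, -0.0357, 0.0934]
tcp_rot: [[0.178, -0.984, -0.007], [-0.984, -0.178, -0.001], [-0.0, 0.007, -1.0]]
force: [-7.8, -1.6, -1.2]
finger_gap: -0.0003
```

Emit:
{"method": "send_rows", "body": {
  "commands": [
    [[0,-0.2,0,0,0,0,0],[0,-0.4,0,0,0,0,0],[0,-0.5,0,0,0,0,0],[0,-0.5,0,0,0,0,0]]
  ]
}}

```text
t: 3.87
tool_pos: [0.5684, -0.0356, 0.0933]
tcp_rot: [[0.178, -0.984, -0.016], [-0.984, -0.178, -0.002], [-0.001, 0.016, -1.0]]
force: [-20.2, -1.3, 10.7]
finger_gap: 0.0001
```

Emit:
{"method": "send_rows", "body": {
  "commands": [
    [[0,1.0,-0.2,0,0,0,0],[0,3.5,-0.3,0,0,0,0],[0,6.5,-0.6,0,0,0,0],[0,9.0,-2,0,0,0,0],[0,9.0,-6,0,0,0,0],[0,9.0,-10,0,0,0,0],[0,9.0,-13,0,0,0,0],[0,9.0,-13,0,0,0,0],[0,9.0,-13,0,0,0,0],[0,9.0,-13,0,0,0,0]]
  ]
}}

```text
t: 4.7
tool_pos: [0.487, -0.0501, 0.2247]
tcp_rot: [[0.179, -0.984, 0.001], [-0.984, -0.179, 0.001], [-0.001, -0.001, -1.0]]
force: [-0.0, 0.0, 0.1]
finger_gap: 0.0
```

Run:
```python
from h import *
m=manip.camera_model("wrist");im,d=manip.get_image("wrist");np.savez("w2.npz",im=im,d=d,**{k:np.array(m[k]) for k in("K","D","position","orientation")})
o=manip.get_obs();print(o["t"],o["tool_pos"],o["force"])
cv2.imwrite("pics/w2.png",cv2.resize(im[...,::-1],(800,600),interpolation=cv2.INTER_CUBIC))
```

```text
4.75 [ 0.48661344 -0.05022732  0.22386598] [ 0.42489754 -0.13831981 -0.25590874]
```

View pics/w2.png

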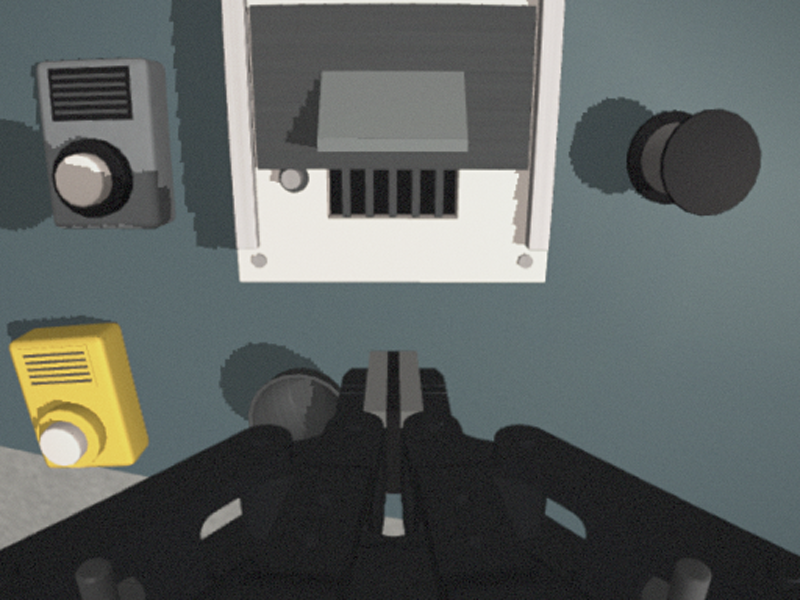

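Shutter half open, its edge at row 168 against the raised pin at (292,180), and the grille shows. Grey pod's button is at about (86,180).

Run:
```python
from h import *
m=np.load("w2.npz");s=1.5625
hsv=cv2.cvtColor(m["im"],cv2.COLOR_RGB2HSV);M=((hsv[...,2]>105)&(hsv[...,1]<80)).astype(np.uint8)
n,lb,st,ce=cv2.connectedComponentsWithStats(M,connectivity=4);i=lb[int(185/s),int(84/s)];vv,uu=np.nonzero(lb==i);P=ray(m,np.c_[uu,vv],.054);print(st[i]*s,P.mean(0),np.ptp(P,axis=0),(P.max(0)+P.min(0))/2)
print(ray(m,[(83/s,180/s),(251/s,168/s),(530/s,168/s)],.054)[0],ray(m,[(256/s,168/s),(530/s,168/s)],.066).mean(0))
```

```text
[  54.6875  153.125    56.25     53.125  1407.8125] [0.50276939 0.12938808 0.054     ] [2.95973636e-02 3.22250297e-02 1.11022302e-16] [0.50216227 0.1289892  0.054     ]
[0.50189687 0.12809545 0.054     ] [ 0.53828665 -0.04048963  0.066     ]
```

Emit:
{"method": "send_rows", "body": {
  "commands": [
    [[-17.4,-4.6,0,0,0,0,0],[-17.4,-4.6,0,0,0,0,0],[-17.4,-4.6,0,0,0,0,0],[-17.4,-4.6,0,0,0,0,0],[-17.4,-4.6,0,0,0,0,0],[-17.4,-4.6,0,0,0,0,0],[-17.4,-4.6,0,0,0,0,0],[-17.4,-4.6,0,0,0,0,0]]
  ]
}}

```text
t: 5.42
tool_pos: [0.5005, 0.1284, 0.2236]
tcp_rot: [[0.179, -0.984, -0.001], [-0.984, -0.179, -0.001], [0.001, 0.002, -1.0]]
force: [0.5, 0.0, 0.7]
finger_gap: -0.0002
```

Emit:
{"method": "send_rows", "body": {
  "commands": [
    [[0.0,-0.1,4,0,0,0,0],[0.0,-0.1,8,0,0,0,0],[0.0,-0.1,12,0,0,0,0],[0.0,-0.1,14,0,0,0,0],[0.0,-0.1,14,0,0,0,0],[0.0,-0.1,14,0,0,0,0]]
  ]
}}

```text
t: 5.92
tool_pos: [0.5016, 0.1279, 0.0841]
tcp_rot: [[0.178, -0.984, -0.001], [-0.984, -0.178, -0.002], [0.001, 0.002, -1.0]]
force: [0.7, -0.2, 0.4]
finger_gap: 0.0001
```

Run:
```python
from h import *
im,d=manip.get_image("side");o=manip.get_obs();print(o["t"],o["tool_pos"],o["force"])
cv2.imwrite("pics/s3.png",cv2.resize(im[130:270,140:360,::-1],None,fx=3.6,fy=3.6,interpolation=cv2.INTER_CUBIC))
```

```text
5.9667 [0.50280004 0.1286165  0.08567362] [0.41636407 0.63521026 0.58276615]
```

View pics/s3.png

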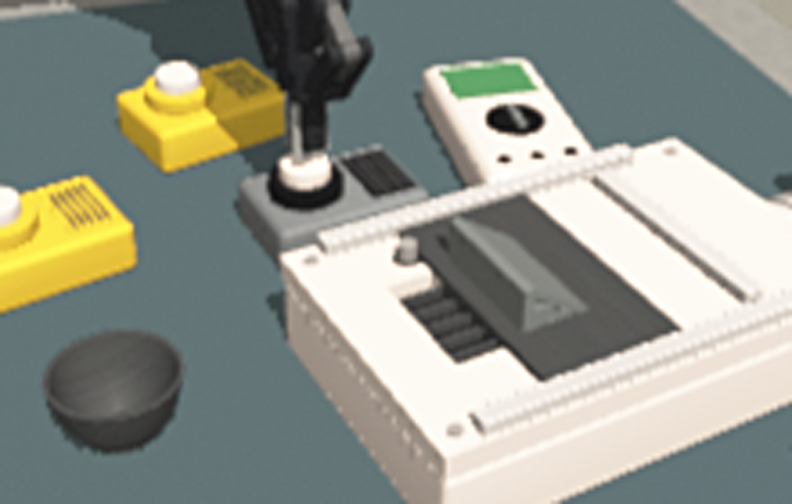

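Fingers stand over the grey pod's button at (305,165). Shutter is still held at the pin (407,250). Now press.

Emit:
{"method": "send_rows", "body": {
  "commands": [
    [[0,0,0.5,0,0,0,0],[0,0,0.9,0,0,0,0],[0,0,1.2,0,0,0,0],[0,0,1.4,0,0,0,0],[0,0,1.5,0,0,0,0],[0,0,1.5,0,0,0,0]]
  ]
}}

```text
t: 6.47
tool_pos: [0.5028, 0.1296, 0.0702]
tcp_rot: [[0.18, -0.984, 0.002], [-0.984, -0.18, 0.001], [-0.0, -0.003, -1.0]]
force: [1.4, 0.2, 5.1]
finger_gap: 0.0
```

Emit:
{"method": "send_rows", "body": {
  "commands": [
    [[0,0,0.2,0,0,0,0],[0,0,0.3,0,0,0,0],[0,0,0.3,0,0,0,0]]
  ]
}}

```text
t: 6.72
tool_pos: [0.5029, 0.1296, 0.0697]
tcp_rot: [[0.181, -0.984, 0.004], [-0.984, -0.181, 0.001], [0.0, -0.004, -1.0]]
force: [-7.9, -0.9, 23.8]
finger_gap: -0.0005
```

Bottomed: force rose to 24 N with no more travel. Release straight up.

Emit:
{"method": "send_rows", "body": {
  "commands": [
    [[0,0,-1,0,0,0,0],[0,0,-4,0,0,0,0],[0,0,-8,0,0,0,0],[0,0,-12,0,0,0,0],[0,0,-15,0,0,0,0],[0,3,-18,0,0,0,0],[0,6,-18,0,0,0,0],[0,6,-18,0,0,0,0],[0,6,-18,0,0,0,0]]
  ]
}}

```text
t: 7.47
tool_pos: [0.4413, 0.1183, 0.2468]
tcp_rot: [[0.18, -0.984, 0.0], [-0.984, -0.18, 0.001], [-0.001, -0.0, -1.0]]
force: [-0.0, 0.2, 0.0]
finger_gap: -0.0001
```

Run:
```python
from h import *
im,d=manip.get_image("side");o=manip.get_obs();print(o["t"],o["tool_pos"],o["force"])
cv2.imwrite("pics/s4.png",cv2.resize(im[...,::-1],(800,600),interpolation=cv2.INTER_CUBIC))
a=np.load("side.npz")["im"];df=(np.abs(a.astype(int)-im).max(2)>40).astype(np.uint8)
n,l,st,ce=cv2.connectedComponentsWithStats(df);print([(np.round(ce[i]*1.5625).tolist(),int(st[i,4])) for i in range(1,n) if st[i,4]>25])
```

```text
7.5167 [0.44200418 0.11840011 0.24620131] [-0.71712092 -0.00973587 -0.50191136]
[([290.0, 60.0], 3058), ([2.0, 15.0], 32), ([32.0, 50.0], 986), ([72.0, 183.0], 4484), ([199.0, 155.0], 1497), ([267.0, 205.0], 1378), ([464.0, 320.0], 1015), ([411.0, 337.0], 928), ([452.0, 337.0], 28), ([19.0, 358.0], 540)]
```

View pics/s4.png

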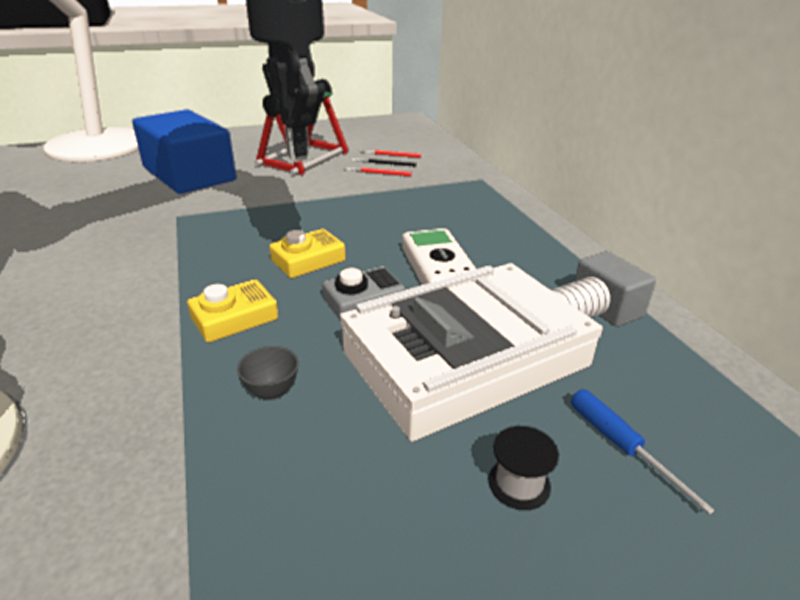

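Shutter half open at the pin (396,312), button back up at (350,277), loose things unmoved, arm clear.

```bash
python3 -c "
from workcell import manip;print(manip.job_done())"
```

```text
the job is handed in; nothing more can be done
None
```

The fume inlet is ready and handed in at about 7.5 s: the shutter rests half open on its stop pin, and the fan button has been pressed.

- **Shutter:** I pushed it by the ledge with closed fingers until it met the end stop, where the force rose from 8 N to 20 N with no further travel. I then backed off. The wrist view showed the pin up and the plate edge about 32 mm open.
- **Fan button:** I pressed the grey pod's button straight down. It read 5 N at full travel, then 24 N with no more movement, so it was fully down. I released it straight up and the last picture shows it back up.
- **Last checks:** The final side picture shows the shutter still on the pin and the arm clear of everything. Comparing it with the first one, only the shutter, the arm and its shadows had changed, so the loose things and yellow pods were left alone.
- **Disagreements:** The first depth readings from the two fixed cameras differed by up to about 15 mm, and their button positions by about 11 mm. I used close wrist-camera measurements instead, where the estimates agreed to within 2–3 mm, except for one reading of the ledge's top edge that was about 6 mm off and that I left out.
- **Downward force:** During the first part of the push the fingers briefly showed about 7 N of vertical force, perhaps touching the plate. I commanded a 2 mm lift and the reading cleared. It rose again to about 11 N when pressing against the end stop.

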